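Find the full tin of scraper blades by its heft

ROBOT

A 6-joint arm with a two-finger parallel gripper is mounted at the origin on the work surface. World frame = base frame: x ahead of the robot, y to its left, z up, the work surface at z = 0. Lengths are in m, angles in rad, forces in N, time in s.
With the tool pointing down it reaches from about 0.275 to 0.725 m from the base axis. Payload 5.6 kg.
Tool frame: the origin (TCP) lies midway between the tips of the shut fingers; the grasp point (between the pads) lies 19 mm behind it; z points along the fingers, y is the line along which they close (so a half turn about z gives the same grasp; the last joint's range is limited). The gripper opens to 85 mm and grips with 20 to 120 N. Pads are 22 mm wide; open, the fingers measure 114 mm over their backs; the gripper's body (76 mm by 85 mm) begins 54 mm behind the grasp point. The pads swing forward as they close: fully open they stand 13 mm farther back than shut.
Start: joints at [-0.862, 0.255, 0.108, 0, -1.424, -0.285], TCP at [0.226, -0.501, 0.231] pointing down, gripper open.
Joint ranges: [-2.95, 2.95], [-1.21, 1.97], [-1.09, 1.5], [-2.87, 1.71], [-2.94, -0.07], [-3.05, 3.05]. Speed limits (rad/s): [2.57, 2.57, 3.14, 3.14, 3.14, 3.14].

INTERFACE

Orientations are given as a unit quaternion [w, x, y, z].
In Python, from cell import env, read_camera, camera_params, boxes_of, outline_of, mark_of gives the robot as it stands.
- The arm moves only by the shell command python3 -m creep 'ROWS'. ROWS is JSON, one flat list of numbers, 5 for each row, row after row: the gripper command: -1 is fully open, 1 is shut, values between are in proportion, then the shift along the world's x, y, z in m, then the turn about the world's z in rad. A call has 1 to 8 rows; each row is the pose to reach, as a shift and turn from the pose commanded when the call began; what a row does not reach only later rows make up. A row lasts 1/8 s, in which the tool goes at most 62.5 mm and 10.7 degrees, less where a joint would pass 70% of its speed; a pose out of reach is approached as far as the arm can. A call with a gripper value outside its range is refused whole. The fingers move at their own pace and stop on an object; the grip force is fixed at half the most. Time passes only in rows, so rows that repeat a pose let the fingers close. It gives the time, the measured TCP pose, the force, the opening and the grip force at its end, in the units of the state.
- env.get_state(): the state, without advancing time (a new reading comes with each control period).
- read_camera(name): name is "scene" or "side" or "wrist"; returns the picture (400x640x3 uint8, red, green, blue); there is no depth.
- camera_params(name): a dict with "intrinsics" (3x3 intrinsics, pixels), "world_from_camera" (4x4, takes a point from camera to world coordinates). Camera axes: x right, y down, z forward; pixel columns grow to the right and rows downward; lengths in m; the calibration is good to about 2 mm. A picture is of the moment at which its call begins: read the wrist's pose just before it. camera_params takes no time and is no camera call; for the wrist camera it gives the pose at the moment of the call.
- env.sign_off(): hands the job in; it is judged then, once.
Trained networks look in the newest picture that a camera, given by its name, has taken for a name from the list of things; names that differ only in an ending like _2 or _b are one class to them, and where a whole thing is asked for, a point or a joint stands for the part that bears it (a point fixed in the world has none). Each returns a list of dicts, best first, with "conf" (0 to 1); they miss things now and then, are a little off and sometimes report something else, mostly with a low value. They report only what shows in the picture. A call takes as long as a camera call.
- boxes_of(camera, label): "centre" ([x, y, z] in m, in world coordinates, good to about 4 mm: the middle of the surface that is visible of it).
- outline_of(camera, label): "pixels" (400x640 bool, what is visible of it).
- mark_of(camera, label): "centre" ([x, y, z] in m, in world coordinates, good to about 4 mm: a listed point, or the origin of a listed thing).
The state is a dict: "clock": time; "q": joint angles; "joint_vel": joint speeds; "joint_torque": joint torques, N m; "tcp_pos": TCP position; "eef_rot": TCP orientation; "ft_force": force on the tool from outside, world axes, zero at the start; "torque": the same for the moment, N m; "grip_width": finger opening in m; "finger_force": force on a finger pad.
Only numpy, scipy, OpenCV 4.12 (cv2) and the standard library are available. Lean on these libraries where they do the work, as an engineer would, in place of code of your own. Each camera call takes 0.05 s, during which the arm holds its last target. There are 200 camera calls.

TASK

One of the three identical closed blade tins on the mat on the window sill is full and clearly heavier than the other two. Starting from the tin at the crank handle's end of the row and working along, lift each tin well clear of the mat for a moment to feel its weight and gently set it back upright where it stood (the last may stay in the hand if it is the heavy one); then hold the heaviest up, upright and still, at least 15 cm above the sill, and finish while still holding it, with the other two standing in their places and nothing else on the sill disturbed.

Things in the scene. Friction and masses are not known exactly. Their poses are not given: they have to be found in the camera images.
- tin_1: closed rigid square blue tin, yellow band, steel lid, 56 x 56 mm, 85 mm tall; origin at the centre of its underside, z up, x and y square to its flat sides, yaw within 0.5 rad of the world's; two tins weigh 0.18 to 0.22 kg, the heavy one 0.45 to 0.57, any of the three; contents shift up to 2 mm. First of the row, at the robot's left (+y), the crank handle's end.
- tin_2: closed rigid square blue tin, yellow band, steel lid, 56 x 56 mm, 85 mm tall; origin at the centre of its underside, z up, x and y square to its flat sides, yaw within 0.5 rad of the world's; two tins weigh 0.18 to 0.22 kg, the heavy one 0.45 to 0.57, any of the three; contents shift up to 2 mm. Middle one of the row.
- tin_3: closed rigid square blue tin, yellow band, steel lid, 56 x 56 mm, 85 mm tall; origin at the centre of its underside, z up, x and y square to its flat sides, yaw within 0.5 rad of the world's; two tins weigh 0.18 to 0.22 kg, the heavy one 0.45 to 0.57, any of the three; contents shift up to 2 mm. Last of the row, at the robot's right (-y).
- mat: flat black rubber drip mat fixed on the sill, 310 x 660 mm, 4 mm thick, on which the tins stand (undersides at z = 0.004); origin at the centre of its underside
- crank_knob (a point): top of the black knob of the window's crank handle, about 93 mm above the sill; the white operator housing (50 x 150 mm) is fixed at the left end of the row, beyond the tins, the crank arm reaches about 78 mm from its axis and turns about the vertical; leave it alone
- pole: telescoping aluminium pole, 570 mm long and 32 mm thick at its black collars, lying roughly along y beyond the tins; origin on the sill under its middle joint; leave it alone
- squeegee: squeegee head lying flat at the left, 250 mm wide blade and short green handle, 25 mm high; origin on the sill under the middle of the blade holder; leave it alone
- caddy: white plastic bucket caddy, 216 x 276 mm, 130 mm tall, with a carrying bow to 196 mm, at the right; origin at the centre of its underside; leave it alone
- spray_bottle: amber glass spray bottle, 72 mm in diameter and 227 mm tall, black head with stainless trigger lever, at the right, nearer than the caddy; origin at the centre of its underside; fragile, leave it alone
- scraper: flat hand scraper, 200 mm long, lying at the left near the robot; origin on the sill under it; leave it alone
- mug: blue ceramic mug, 80 mm in diameter and 92 mm tall, at the near right, close to the spray bottle; origin at the centre of its underside; leave it alone

How it is judged:
On the way, in this order (a step that is already met when the one before it is completed fails the run):
1. tin 1 is lifted well clear of the mat (25 mm or more) in the gripper for 0.3 s, while the other two stand in their places (height (world z) of tin_1 above 0.029 m and contact force between tin_1 and the fingers above 1 N and height (world z) of each of tin_2, tin_3 below 0.01 m and angle between each of tin_2, tin_3's own z axis and vertical below 0.1 rad and distance of each of tin_2, tin_3 from where it was at the start of the episode below 0.05 m), for 0.3 s.
2. tin 2 is lifted well clear of the mat (25 mm or more) in the gripper for 0.3 s, while the other two stand in their places (height (world z) of tin_2 above 0.029 m and contact force between tin_2 and the fingers above 1 N and height (world z) of each of tin_1, tin_3 below 0.01 m and angle between each of tin_1, tin_3's own z axis and vertical below 0.1 rad and distance of each of tin_1, tin_3 from where it was at the start of the episode below 0.05 m), for 0.3 s.
3. tin 3 is lifted well clear of the mat (25 mm or more) in the gripper for 0.3 s, while the other two stand in their places (height (world z) of tin_3 above 0.029 m and contact force between tin_3 and the fingers above 1 N and height (world z) of each of tin_1, tin_2 below 0.01 m and angle between each of tin_1, tin_2's own z axis and vertical below 0.1 rad and distance of each of tin_1, tin_2 from where it was at the start of the episode below 0.05 m), for 0.3 s.
At the end, for the whole second after the job is handed in: the heaviest tin is gripped, its underside 145 mm or more above the sill, within 0.35 rad of upright, under 0.05 m/s, resting on nothing; the other two stand released and upright within 50 mm of their starts, each pressing on the mat with under 3.2 N (so both are light) (((height (world z) of tin_1 above 0.145 m and angle between tin_1's own z axis and vertical below 0.35 rad and linear speed of tin_1 below 0.05 m/s and contact force between tin_1 and the fingers above 1 N and contact force between tin_1 and mat below 0.1 N and contact force between tin_1 and caddy below 0.1 N and contact force between tin_1 and spray_bottle below 0.1 N and contact force between tin_1 and mug below 0.1 N and contact force between tin_1 and tin_2 below 0.1 N and contact force between tin_1 and tin_3 below 0.1 N and (height (world z) of tin_2 below 0.01 m and angle between tin_2's own z axis and vertical below 0.1 rad and distance of tin_2 from where it was at the start of the episode below 0.05 m) and linear speed of each of tin_2, tin_3 below 0.02 m/s and contact force between tin_2 and mat between 1 and 3.2 N and contact force between each of tin_2, tin_3 and the fingers below 0.1 N and (height (world z) of tin_3 below 0.01 m and angle between tin_3's own z axis and vertical below 0.1 rad and distance of tin_3 from where it was at the start of the episode below 0.05 m) and contact force between tin_3 and mat between 1 and 3.2 N) or (height (world z) of tin_2 above 0.145 m and angle between tin_2's own z axis and vertical below 0.35 rad and linear speed of tin_2 below 0.05 m/s and contact force between tin_2 and the fingers above 1 N and contact force between tin_2 and mat below 0.1 N and contact force between tin_2 and caddy below 0.1 N and contact force between tin_2 and spray_bottle below 0.1 N and contact force between tin_2 and mug below 0.1 N and contact force between tin_2 and tin_1 below 0.1 N and contact force between tin_2 and tin_3 below 0.1 N and (height (world z) of tin_1 below 0.01 m and angle between tin_1's own z axis and vertical below 0.1 rad and distance of tin_1 from where it was at the start of the episode below 0.05 m) and linear speed of each of tin_1, tin_3 below 0.02 m/s and contact force between tin_1 and mat between 1 and 3.2 N and contact force between each of tin_1, tin_3 and the fingers below 0.1 N and (height (world z) of tin_3 below 0.01 m and angle between tin_3's own z axis and vertical below 0.1 rad and distance of tin_3 from where it was at the start of the episode below 0.05 m) and contact force between tin_3 and mat between 1 and 3.2 N) or (height (world z) of tin_3 above 0.145 m and angle between tin_3's own z axis and vertical below 0.35 rad and linear speed of tin_3 below 0.05 m/s and contact force between tin_3 and the fingers above 1 N and contact force between tin_3 and mat below 0.1 N and contact force between tin_3 and caddy below 0.1 N and contact force between tin_3 and spray_bottle below 0.1 N and contact force between tin_3 and mug below 0.1 N and contact force between tin_3 and tin_1 below 0.1 N and contact force between tin_3 and tin_2 below 0.1 N and (height (world z) of tin_1 below 0.01 m and angle between tin_1's own z axis and vertical below 0.1 rad and distance of tin_1 from where it was at the start of the episode below 0.05 m) and linear speed of each of tin_1, tin_2 below 0.02 m/s and contact force between tin_1 and mat between 1 and 3.2 N and contact force between each of tin_1, tin_2 and the fingers below 0.1 N and (height (world z) of tin_2 below 0.01 m and angle between tin_2's own z axis and vertical below 0.1 rad and distance of tin_2 from where it was at the start of the episode below 0.05 m) and contact force between tin_2 and mat between 1 and 3.2 N))); the arm keeps its last pose, push and grip.
It fails at once if the pole, squeegee head, caddy, spray bottle, scraper or mug is shifted by more than 40 mm (distance of any of pole, squeegee, caddy, spray_bottle, scraper, mug from where it was at the start of the episode above 0.04 m).
It fails at once if the crank handle is turned (its knob shifted by more than 30 mm) (distance of crank_knob from where it was at the start of the episode above 0.03 m).
It fails at once if the spray bottle is tipped by more than 0.4 rad (angle between spray_bottle's own z axis and vertical above 0.4 rad).
It fails at once if a tin is tipped over (more than 0.7 rad) (angle between any of tin_1, tin_2, tin_3's own z axis and vertical above 0.7 rad).
It fails at once if a tin is dropped or flung (faster than 0.9 m/s) (linear speed of any of tin_1, tin_2, tin_3 above 0.9 m/s).
It also fails if it takes over 69 s, if anything falls off the work surface, if the arm or the gripper's body presses on something with over 40 N, if the wrist force passes 120 N, or if a joint passes its speed limit or range.

## Working session

There is one attempt and no reset: what is moved stays moved. The work goes in short steps, Python scripts to look and compute and a shell command to move; the robot and the scene stay as the last step left them, time stands still between calls to the robot, and variables do not carry over. Pictures are saved under pics/ and viewed, at most 10 in all, crops included, and the job is handed in when it is done.

```bash
mkdir -p pics; python3 - <<'E'
from cell import *
import cv2,numpy as np
for c in ("scene","side"):
    im=read_camera(c); cv2.imwrite(f"pics/{c}0.png",im[:,:,::-1])
    for l in ("tin_1","crank_knob","pole","caddy","spray_bottle","mug","squeegee"):
        print(c,l,[(np.round(d["centre"],3).tolist(),round(d["conf"],2)) for d in mark_of(c,l)][:4])
s=env.get_state();print({k:np.round(v,3).tolist() for k,v in s.items()})
E
```

```text
scene tin_1 [([0.568, -0.006, -0.002], 0.96), ([0.522, -0.192, 0.004], 0.96), ([0.54, 0.226, 0.008], 0.94)]
scene crank_knob [([0.613, 0.44, 0.094], 0.69)]
scene pole [([0.56, -0.559, 0.002], 0.74), ([0.759, -0.122, -0.002], 0.65)]
scene caddy [([0.556, -0.559, 0.004], 0.84), ([0.521, -0.19, 0.006], 0.7)]
scene spray_bottle [([0.342, -0.418, -0.0], 0.93), ([0.283, -0.294, -0.002], 0.45)]
scene mug [([0.284, -0.293, -0.002], 0.8)]
scene squeegee [([0.416, 0.446, -0.005], 0.96), ([0.522, -0.19, 0.003], 0.33)]
side tin_1 [([0.525, -0.192, 0.002], 0.95), ([0.572, -0.005, 0.0], 0.92), ([0.537, 0.229, 0.004], 0.64)]
side crank_knob [([0.526, -0.19, 0.002], 0.68), ([0.612, 0.444, 0.094], 0.45)]
side pole [([0.763, -0.121, -0.004], 0.68)]
side caddy [([0.526, -0.19, 0.003], 0.66), ([0.558, -0.555, 0.003], 0.62)]
side spray_bottle [([0.34, -0.418, 0.001], 0.69)]
side mug [([0.286, -0.294, 0.002], 0.77)]
side squeegee [([0.42, 0.445, -0.003], 0.86)]
{'clock': 0.8, 'q': [-0.862, 0.255, 0.108, -0.0, -1.424, -0.285], 'joint_vel': [0.0, 0.0, -0.003, 0.001, -0.0, 0.001], 'joint_torque': [-0.001, -38.636, 23.805, 5.368, -0.0, -0.0], 'tcp_pos': [0.226, -0.501, 0.231], 'eef_rot': [0.0, -0.21, 0.978, 0.0], 'ft_force': [0.0, 0.103, 0.545], 'torque': [-0.057, -0.015, 0.023], 'finger_force': 0.0, 'grip_width': 0.085}
```

View pics/scene0.png

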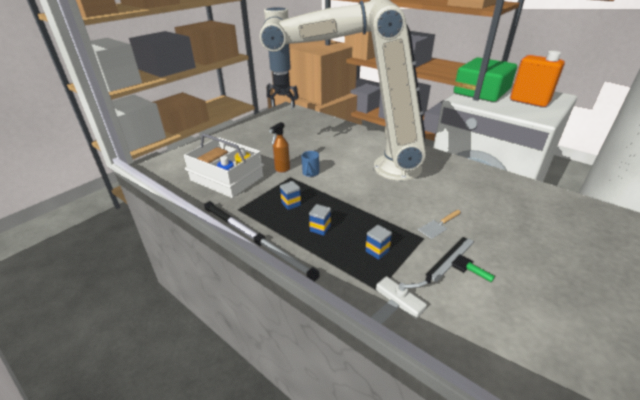

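View pics/side0.png

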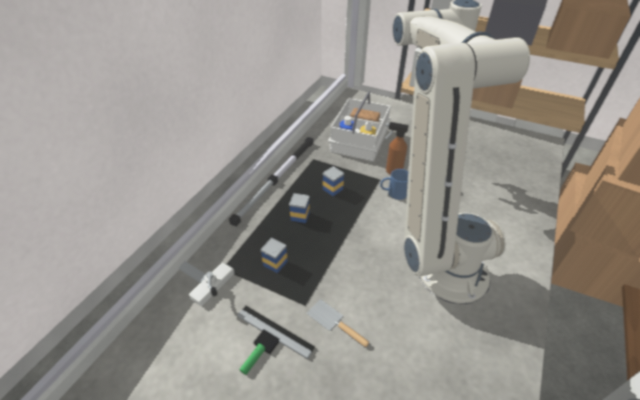

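```bash
python3 -m creep '[-1,0,0,0.06,0, -1,0,0.01,0.11,0, -1,0.02,0.06,0.12,0, -1,0.05,0.11,0.12,-0.1, -1,0.08,0.16,0.12,-0.2, -1,0.11,0.21,0.12,-0.3, -1,0.135,0.265,0.12,-0.42, -1,0.16,0.32,0.12,-0.42]'
python3 -m creep '[-1,0.02,0.055,0,0, -1,0.03,0.11,0,0, -1,0.04,0.16,0,0, -1,0.05,0.2,0,0, -1,0.05,0.2,0,0]'
cat > h.py <<'E'
from cell import *
import cv2,numpy as np
from scipy.optimize import least_squares
def fit(cam,show=None):
    im=read_camera(cam); P=camera_params(cam)
    if show: cv2.imwrite(show,im[:,:,::-1])
    K=np.array(P["intrinsics"]); T=np.linalg.inv(np.array(P["world_from_camera"]))
    ms=[d for d in mark_of(cam,"tin_1") if d["conf"]>.4]
    os_=[d for d in outline_of(cam,"tin_1") if d["conf"]>.4]
    C=np.array([[a,b,c] for c in (0,.085) for a,b in ((-.028,-.028),(.028,-.028),(.028,.028),(-.028,.028))])
    def sil(p):
        c,s=np.cos(p[2]),np.sin(p[2])
        w=C@np.array([[c,s,0],[-s,c,0],[0,0,1]])+[p[0],p[1],.004]
        q=w@T[:3,:3].T+T[:3,3]; q=q@K.T; uv=q[:,:2]/q[:,2:]
        return cv2.convexHull(uv.astype(np.float32))
    for o in os_:
        m=o["pixels"].astype(np.uint8)
        ct=max(cv2.findContours(m,cv2.RETR_EXTERNAL,cv2.CHAIN_APPROX_NONE)[0],key=len)[:,0].astype(float)
        edge=(ct[:,0]<2)|(ct[:,0]>637)|(ct[:,1]<2)|(ct[:,1]>397)
        pts=ct[~edge]
        best=None
        for d in ms:
            for y in (-.35,0,.35):
                f=lambda p:[cv2.pointPolygonTest(sil(p),(float(u),float(v)),True)-.5 for u,v in pts]
                r=least_squares(f,[d["centre"][0],d["centre"][1],y],loss="soft_l1",x_scale=[.01,.01,.1],diff_step=1e-4)
                if best is None or r.cost<best.cost: best=r
        if best is not None: print(cam,"fit",best.x.round(4),"cost/pt",round(best.cost/len(pts),3),"n",len(pts),"edge",edge.sum(),"conf",round(o["conf"],2))
    print("marks",[np.round(d["centre"],3).tolist() for d in ms])
E
python3 - <<'E'
from h import *
fit("wrist","pics/w1.png"); fit("scene"); fit("side")
s=env.get_state(); print(s["clock"],s["tcp_pos"],s["eef_rot"],s["q"],s["ft_force"])
E
```

```text
clock: 1.8
tcp_pos: [0.3866, -0.1795, 0.3515]
eef_rot: [0.0, -0.001, 1.0, -0.0]
ft_force: [1.7, -0.9, 0.1]
grip_width: 0.0856
finger_force: 0.0
clock: 2.42
tcp_pos: [0.4364, 0.0209, 0.3508]
eef_rot: [-0.0, -0.004, 1.0, 0.0]
ft_force: [0.9, -0.2, -0.0]
grip_width: 0.0855
finger_force: 0.0
wrist fit [ 0.5241 -0.1925 -0.3266] cost/pt 0.073 n 200 edge 0 conf 0.89
wrist fit [0.5399 0.2287 1.4787] cost/pt 0.231 n 202 edge 0 conf 0.84
wrist fit [ 5.6980e-01 -2.0000e-03 -2.8697e+00] cost/pt 0.239 n 190 edge 0 conf 0.82
marks [[0.571, -0.001, 0.008], [0.54, 0.232, 0.004], [0.522, -0.192, 0.006]]
scene fit [ 0.5677 -0.007   0.2468] cost/pt 0.058 n 75 edge 0 conf 0.93
scene fit [ 0.5387  0.2237 -0.1256] cost/pt 0.069 n 80 edge 0 conf 0.8
scene fit [ 0.5226 -0.1954 -0.164 ] cost/pt 0.143 n 72 edge 0 conf 0.66
marks [[0.539, 0.227, 0.004], [0.567, -0.004, -0.001], [0.519, -0.193, 0.006]]
side fit [0.568  0.0024 1.8561] cost/pt 0.163 n 74 edge 0 conf 0.69
side fit [ 0.523  -0.1884 -0.2888] cost/pt 0.062 n 68 edge 0 conf 0.66
side fit [0.5381 0.2291 6.1872] cost/pt 0.064 n 79 edge 0 conf 0.63
marks [[0.568, -0.001, -0.001], [0.525, -0.194, 0.007], [0.538, 0.231, 0.001]]
2.875 [0.43610225 0.0180484  0.35140962] [ 1.14659994e-04 -1.31323155e-03  9.99999130e-01  4.07432643e-05] [ 4.02944488e-01  1.89469456e-02  1.30708416e-01  1.47351725e-05
 -1.68231487e+00 -1.97111271e+00] [ 0.38529611  0.15900024 -0.23777696]
```

View pics/w1.png

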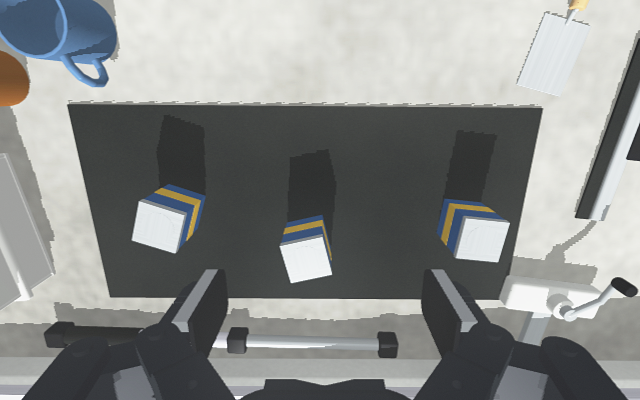

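```bash
python3 -m creep '[-1,0.02,0.055,0,-0.05, -1,0.05,0.11,0,-0.095, -1,0.08,0.165,0,-0.095, -1,0.103,0.21,-0.03,-0.095, -1,0.103,0.21,-0.09,-0.095, -1,0.103,0.21,-0.15,-0.095, -1,0.103,0.21,-0.2,-0.095, -1,0.103,0.21,-0.2,-0.095]'
python3 - <<'E'
from h import *
fit("wrist","pics/w2.png")
s=env.get_state(); print(s["clock"],s["tcp_pos"],s["eef_rot"],s["ft_force"])
E
```

```text
clock: 3.88
tcp_pos: [0.5369, 0.2268, 0.1474]
eef_rot: [-0.004, 0.046, 0.999, -0.003]
ft_force: [0.5, 0.3, 1.2]
grip_width: 0.0854
finger_force: 0.0
wrist fit [ 0.5739 -0.0021  0.2147] cost/pt 0.24 n 264 edge 95 conf 0.62
wrist fit [ 0.5438  0.2297 -0.107 ] cost/pt 1.086 n 361 edge 0 conf 0.56
marks [[0.572, -0.004, 0.007], [0.539, 0.231, 0.004]]
4.025 [0.54095196 0.22917349 0.15434689] [0.00219166 0.04555511 0.99895892 0.00100346] [-0.57855691 -0.45579388  0.1241861 ]
```

View pics/w2.png

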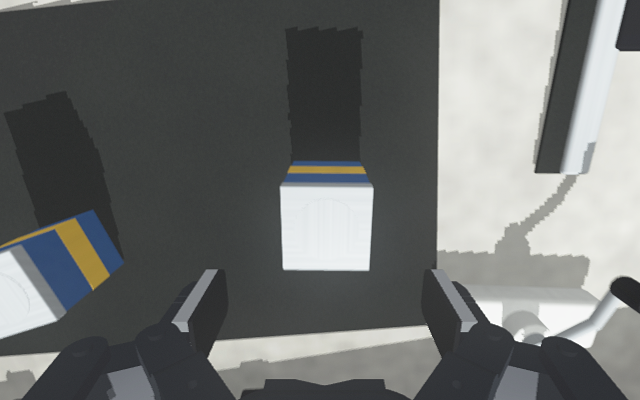

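```bash
python3 -m creep '[-1,0,0,-0.05,0, -1,0,0,-0.09,0, -1,0,0,-0.107,0, -1,0,0,-0.107,0, -1,0,0,-0.107,0, 0,0,0,-0.107,0, 1,0,0,-0.107,0, 1,0,0,-0.107,0]'
python3 -m creep '[1,0,0,0,0, 1,0,0,0,0, 1,0,0,0,0, 1,0,0,0,0]'
```

```text
clock: 5.03
tcp_pos: [0.5401, 0.229, 0.0457]
eef_rot: [0.001, 0.045, 0.999, 0.0]
ft_force: [-0.5, -1.2, 5.8]
grip_width: 0.0557
finger_force: 64.4
clock: 5.52
tcp_pos: [0.5401, 0.229, 0.0457]
eef_rot: [0.001, 0.045, 0.999, 0.0]
ft_force: [-0.3, -0.1, 6.3]
grip_width: 0.0555
finger_force: 64.4
```

```bash
python3 -m creep '[1,0,0,0.015,0, 1,0,0,0.035,0, 1,0,0,0.05,0, 1,0,0,0.05,0, 1,0,0,0.05,0, 1,0,0,0.05,0, 1,0,0,0.05,0, 1,0,0,0.05,0]'
python3 -m creep '[1,0,0,0,0, 1,0,0,0,0]'
python3 - <<'E'
from h import *
im=read_camera("side")[150:330,180:360]; cv2.imwrite("pics/s3.png",cv2.resize(im[:,:,::-1],None,fx=3,fy=3))
E
```

```text
clock: 6.52
tcp_pos: [0.5391, 0.2286, 0.094]
eef_rot: [-0.0, 0.046, 0.999, -0.0]
ft_force: [-0.7, -0.5, -2.2]
grip_width: 0.0556
finger_force: 63.8
clock: 6.78
tcp_pos: [0.5392, 0.2287, 0.0943]
eef_rot: [0.0, 0.046, 0.999, 0.0]
ft_force: [-0.6, 0.6, -1.7]
grip_width: 0.0554
finger_force: 63.8
```

View pics/s3.png

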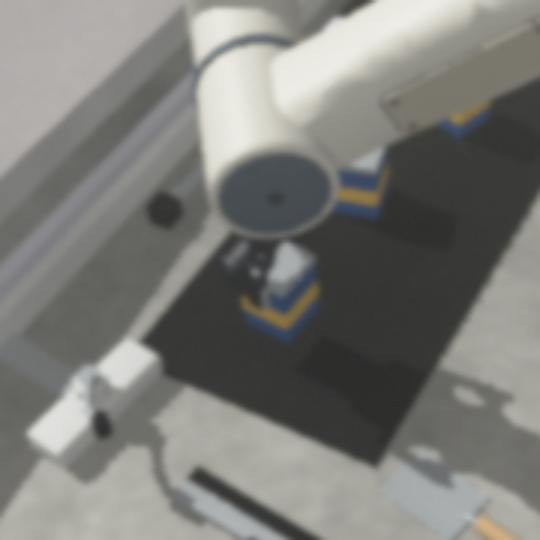

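```bash
python3 -m creep '[1,0,0,-0.018,0, 1,0,0,-0.035,0, 1,0,0,-0.044,0, 1,0,0,-0.049,0, 1,0,0,-0.049,0, 1,0,0,-0.049,0, 1,0,0,-0.049,0, 1,0,0,-0.049,0]'
python3 -m creep '[-1,0,0,0,0, -1,0,0,0,0, -1,0,0,0,0, -1,0,0,0,0]'
```

```text
clock: 7.82
tcp_pos: [0.5395, 0.2289, 0.0457]
eef_rot: [0.0, 0.046, 0.999, 0.0]
ft_force: [-1.5, 0.2, 0.7]
grip_width: 0.0555
finger_force: 63.8
clock: 8.32
tcp_pos: [0.5392, 0.2287, 0.0452]
eef_rot: [-0.0, 0.046, 0.999, -0.0]
ft_force: [0.5, 0.4, 0.6]
grip_width: 0.0849
finger_force: 0.0
```

```bash
python3 -m creep '[-1,0,0,0.03,0, -1,0,0,0.085,0, -1,0,0,0.13,0, -1,0.008,-0.06,0.13,0.12, -1,0.015,-0.115,0.13,0.24, -1,0.023,-0.17,0.13,0.365, -1,0.030,-0.215,0.13,0.365, -1,0.030,-0.2305,0.13,0.365]'
python3 -m creep '[-1,0,0,0,0]'
python3 - <<'E'
from h import *
fit("wrist","pics/w4.png");fit("side")
s=env.get_state(); print(s["clock"],s["tcp_pos"],s["eef_rot"],s["ft_force"])
E
```

```text
clock: 9.32
tcp_pos: [0.5692, -0.0041, 0.1752]
eef_rot: [-0.0, -0.135, 0.991, -0.0]
ft_force: [-0.7, 0.3, -0.8]
grip_width: 0.0853
finger_force: 0.0
clock: 9.45
tcp_pos: [0.5691, -0.0024, 0.1752]
eef_rot: [-0.0, -0.136, 0.991, 0.0]
ft_force: [-0.4, 0.5, -0.1]
grip_width: 0.0855
finger_force: 0.0
wrist fit [ 0.539   0.2331 -1.6701] cost/pt 0.161 n 251 edge 85 conf 0.77
wrist fit [ 0.5243 -0.191   1.2355] cost/pt 0.183 n 378 edge 51 conf 0.72
wrist fit [ 5.6980e-01  4.0000e-04 -2.9018e+00] cost/pt 0.331 n 321 edge 0 conf 0.7
marks [[0.521, -0.193, 0.004], [0.538, 0.228, 0.003]]
side fit [ 0.5388  0.2302 -3.243 ] cost/pt 0.069 n 80 edge 0 conf 0.87
side fit [0.5694 0.0017 0.1701] cost/pt 0.078 n 78 edge 0 conf 0.66
marks [[0.525, -0.194, 0.002], [0.534, 0.23, 0.003], [0.571, -0.004, 0.002]]
9.75 [ 0.56917905 -0.00077469  0.17529324] [ 2.41207080e-05 -1.37192941e-01  9.90544341e-01  7.24725295e-05] [-0.31459296 -0.18643162  0.15409292]
```

View pics/w4.png

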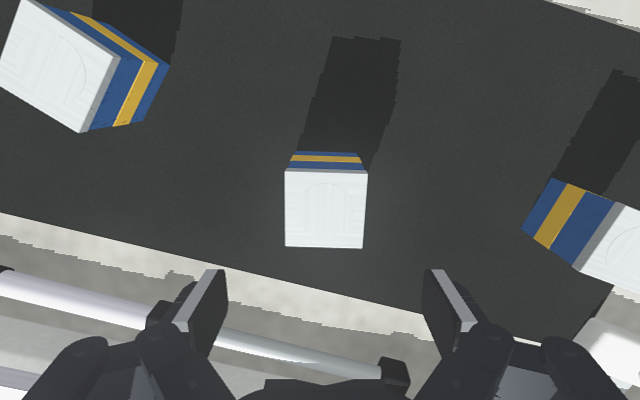

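Tin 1 is back in place; tin 2's lid (~325,208) is centred and square between the fingers.

```bash
python3 -m creep '[-1,0,0,-0.05,0, -1,0,0,-0.1,0, -1,0,0,-0.131,0, -1,0,0,-0.131,0, -1,0,0,-0.131,0, 0,0,0,-0.131,0, 1,0,0,-0.131,0, 1,0,0,-0.131,0]'
python3 -m creep '[1,0,0,0,0, 1,0,0,0,0, 1,0,0,0,0, 1,0,0,0,0]'
```

```text
clock: 10.75
tcp_pos: [0.5703, -0.0018, 0.0461]
eef_rot: [0.002, -0.137, 0.991, -0.0]
ft_force: [-0.6, -0.6, 6.5]
grip_width: 0.0556
finger_force: 63.5
clock: 11.25
tcp_pos: [0.5703, -0.0018, 0.0461]
eef_rot: [0.002, -0.137, 0.991, -0.0]
ft_force: [-0.6, 0.2, 6.8]
grip_width: 0.0557
finger_force: 63.5
```

```bash
python3 -m creep '[1,0,0,0.015,0, 1,0,0,0.035,0, 1,0,0,0.05,0, 1,0,0,0.05,0, 1,0,0,0.05,0, 1,0,0,0.05,0, 1,0,0,0.05,0, 1,0,0,0.05,0]'
python3 -m creep '[1,0,0,0,0, 1,0,0,0,0]'
```

```text
clock: 12.25
tcp_pos: [0.5691, -0.0018, 0.094]
eef_rot: [-0.0, -0.136, 0.991, -0.0]
ft_force: [-0.4, 0.2, -5.3]
grip_width: 0.0556
finger_force: 64.2
clock: 12.5
tcp_pos: [0.5692, -0.0018, 0.0943]
eef_rot: [0.0, -0.136, 0.991, 0.0]
ft_force: [0.3, 0.3, -4.5]
grip_width: 0.0558
finger_force: 64.2
```

Tin 2 is the heavy one (about 4.9 N, against 2 N for tin 1). It goes back down, and tin 3 still has to be weighed.

```bash
python3 -m creep '[1,0,0,-0.018,0, 1,0,0,-0.035,0, 1,0,0,-0.044,0, 1,0,0,-0.049,0, 1,0,0,-0.049,0, 1,0,0,-0.049,0, 1,0,0,-0.049,0, 1,0,0,-0.049,0]'
python3 -m creep '[-1,0,0,0,0, -1,0,0,0,0, -1,0,0,0,0, -1,0,0,0,0]'
```

```text
clock: 13.5
tcp_pos: [0.5697, -0.0018, 0.0461]
eef_rot: [0.001, -0.137, 0.991, -0.0]
ft_force: [-2.1, -0.8, 2.7]
grip_width: 0.0557
finger_force: 64.9
clock: 14.0
tcp_pos: [0.5693, -0.0018, 0.0453]
eef_rot: [0.0, -0.136, 0.991, -0.0]
ft_force: [0.5, 1.1, -0.4]
grip_width: 0.0854
finger_force: 0.0
```

```bash
python3 -m creep '[-1,0,0,0.03,0, -1,0,0,0.085,0, -1,0,0,0.13,0, -1,-0.012,-0.05,0.13,-0.16, -1,-0.024,-0.1,0.13,-0.32, -1,-0.035,-0.15,0.13,-0.48, -1,-0.045,-0.18,0.13,-0.6, -1,-0.045,-0.19,0.13,-0.6]'
python3 -m creep '[-1,0,0,0,0]'
python3 - <<'E'
from h import *
fit("wrist","pics/w5.png");fit("side")
s=env.get_state(); print(s["clock"],s["tcp_pos"],s["eef_rot"],s["ft_force"])
E
```

```text
clock: 15.0
tcp_pos: [0.5236, -0.1934, 0.1754]
eef_rot: [0.0, 0.163, 0.987, -0.0]
ft_force: [0.0, 0.1, 0.8]
grip_width: 0.0853
finger_force: 0.0
clock: 15.12
tcp_pos: [0.5244, -0.1919, 0.1752]
eef_rot: [0.0, 0.162, 0.987, 0.0]
ft_force: [0.3, 0.7, -0.0]
grip_width: 0.0854
finger_force: 0.0
wrist fit [0.5698 0.0013 0.2295] cost/pt 0.204 n 325 edge 61 conf 0.87
marks [[0.521, -0.19, 0.004], [0.533, -0.005, 0.002]]
side fit [ 0.5385  0.232  -3.2433] cost/pt 0.064 n 82 edge 0 conf 0.97
side fit [ 0.5214 -0.1898 -0.0695] cost/pt 0.251 n 64 edge 0 conf 0.61
side fit [5.686e-01 3.000e-04 2.145e-01] cost/pt 0.039 n 79 edge 0 conf 0.56
marks [[0.566, -0.002, 0.0], [0.524, -0.193, 0.002], [0.539, 0.227, 0.002]]
15.425 [ 0.52448792 -0.19101367  0.17525847] [5.75052355e-06 1.61601492e-01 9.86856097e-01 4.38295388e-05] [ 0.23080531 -0.43577541 -0.40964867]
```

View pics/w5.png

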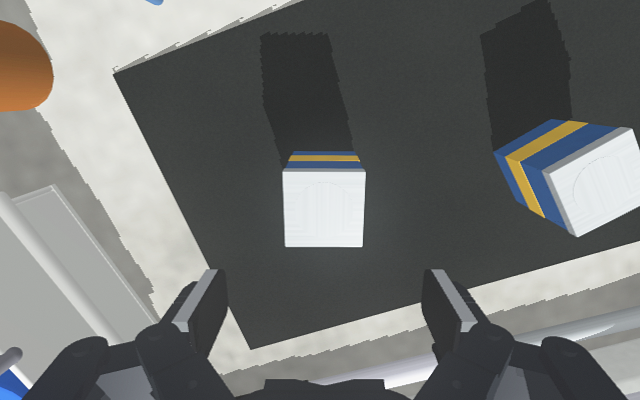

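Tins 1 and 2 are upright in place. Tin 3's lid (~324,208) is centred and square, and the caddy is clear.

```bash
python3 -m creep '[-1,0,0,-0.05,0, -1,0,0,-0.1,0, -1,0,0,-0.131,0, -1,0,0,-0.131,0, -1,0,0,-0.131,0, 0,0,0,-0.131,0, 1,0,0,-0.131,0, 1,0,0,-0.131,0]'
python3 -m creep '[1,0,0,0,0, 1,0,0,0,0, 1,0,0,0,0, 1,0,0,0,0]'
```

```text
clock: 16.42
tcp_pos: [0.5253, -0.1921, 0.0459]
eef_rot: [0.002, 0.162, 0.987, -0.0]
ft_force: [-0.8, 1.4, 5.3]
grip_width: 0.0549
finger_force: 64.5
clock: 16.92
tcp_pos: [0.5253, -0.1921, 0.0459]
eef_rot: [0.002, 0.162, 0.987, -0.0]
ft_force: [-0.4, 0.2, 6.5]
grip_width: 0.0558
finger_force: 64.5
```

```bash
python3 -m creep '[1,0,0,0.015,0, 1,0,0,0.035,0, 1,0,0,0.05,0, 1,0,0,0.05,0, 1,0,0,0.05,0, 1,0,0,0.05,0, 1,0,0,0.05,0, 1,0,0,0.05,0]'
python3 -m creep '[1,0,0,0,0, 1,0,0,0,0]'
```

```text
clock: 17.92
tcp_pos: [0.5241, -0.1918, 0.094]
eef_rot: [-0.0, 0.162, 0.987, -0.0]
ft_force: [-0.1, 0.0, -1.2]
grip_width: 0.0554
finger_force: 63.8
clock: 18.18
tcp_pos: [0.5242, -0.1918, 0.0943]
eef_rot: [0.0, 0.162, 0.987, 0.0]
ft_force: [0.4, -0.5, -1.7]
grip_width: 0.0553
finger_force: 63.8
```

Tin 3 is light, so tin 2 is confirmed. I'll set tin 3 down and return to tin 2.

```bash
python3 -m creep '[1,0,0,-0.018,0, 1,0,0,-0.035,0, 1,0,0,-0.044,0, 1,0,0,-0.049,0, 1,0,0,-0.049,0, 1,0,0,-0.049,0, 1,0,0,-0.049,0, 1,0,0,-0.049,0]'
python3 -m creep '[-1,0,0,0,0, -1,0,0,0,0, -1,0,0,0,0, -1,0,0,0,0]'
python3 -m creep '[-1,0,0,0.03,0, -1,0,0,0.085,0, -1,0,0,0.13,0, -1,0.012,0.05,0.13,0.16, -1,0.024,0.1,0.13,0.32, -1,0.035,0.15,0.13,0.48, -1,0.045,0.18,0.13,0.6, -1,0.045,0.19,0.13,0.6]'
python3 -m creep '[-1,0,0,0,0]'
python3 - <<'E'
from h import *
fit("wrist","pics/w6.png");fit("side")
s=env.get_state(); print(s["clock"],s["tcp_pos"],s["eef_rot"],s["ft_force"])
E
```

```text
clock: 19.18
tcp_pos: [0.5247, -0.1919, 0.0459]
eef_rot: [0.001, 0.162, 0.987, -0.0]
ft_force: [-0.5, 0.5, 3.9]
grip_width: 0.0559
finger_force: 64.2
clock: 19.68
tcp_pos: [0.5241, -0.1918, 0.0452]
eef_rot: [-0.0, 0.162, 0.987, -0.0]
ft_force: [0.4, 0.6, 0.9]
grip_width: 0.0855
finger_force: 0.0
clock: 20.68
tcp_pos: [0.5694, -0.0002, 0.1749]
eef_rot: [-0.0, -0.137, 0.991, 0.0]
ft_force: [0.1, 0.0, -0.2]
grip_width: 0.0856
finger_force: 0.0
clock: 20.8
tcp_pos: [0.569, -0.0018, 0.1752]
eef_rot: [-0.0, -0.136, 0.991, -0.0]
ft_force: [-0.4, -0.5, 0.2]
grip_width: 0.0855
finger_force: 0.0
wrist fit [0.5394 0.2316 3.0317] cost/pt 0.12 n 252 edge 85 conf 0.74
wrist fit [ 0.5237 -0.1918 -0.3379] cost/pt 0.216 n 380 edge 50 conf 0.67
wrist fit [ 0.5693 -0.001   0.2418] cost/pt 0.394 n 326 edge 0 conf 0.6
marks [[0.538, 0.23, 0.007], [0.571, -0.0, 0.006]]
side fit [ 0.523  -0.1882  1.2207] cost/pt 0.066 n 70 edge 0 conf 0.96
side fit [ 5.692e-01 -5.000e-04  2.287e-01] cost/pt 0.089 n 75 edge 0 conf 0.63
side fit [0.5381 0.2321 3.0185] cost/pt 0.152 n 82 edge 0 conf 0.59
marks [[0.538, 0.229, 0.003], [0.528, -0.192, 0.004], [0.571, -0.004, 0.004]]
21.1 [ 0.56905678 -0.00272741  0.17540893] [ 6.02954610e-05 -1.35677114e-01  9.90753106e-01 -2.43102434e-05] [ 0.25300802 -0.10400333 -0.02617918]
```

View pics/w6.png

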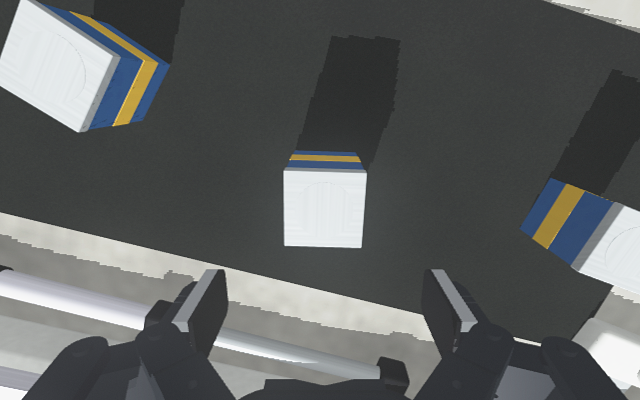

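All three are standing in place, and tin 2 (~324,208) is centred for the grasp.

```bash
python3 -m creep '[-1,0,0,-0.05,0, -1,0,0,-0.1,0, -1,0,0,-0.131,0, -1,0,0,-0.131,0, -1,0,0,-0.131,0, 0,0,0,-0.131,0, 1,0,0,-0.131,0, 1,0,0,-0.131,0]'
python3 -m creep '[1,0,0,0,0, 1,0,0,0,0, 1,0,0,0,0, 1,0,0,0,0]'
python3 -m creep '[1,0,0,0.015,0, 1,0,0,0.045,0, 1,0,0,0.075,0, 1,0,0,0.105,0, 1,0,0,0.135,0, 1,0,0,0.16,0, 1,0,0,0.18,0, 1,0,0,0.19,0]'
python3 -m creep '[1,0,0,0,0, 1,0,0,0,0, 1,0,0,0,0, 1,0,0,0,0, 1,0,0,0,0, 1,0,0,0,0]'
python3 - <<'E'
from h import *
im=read_camera("scene"); cv2.imwrite("pics/f.png",cv2.resize(im[140:300,180:440,::-1],None,fx=3,fy=3))
E
```

```text
clock: 22.1
tcp_pos: [0.5705, -0.0017, 0.0461]
eef_rot: [0.002, -0.137, 0.991, -0.0]
ft_force: [0.0, 0.3, 6.3]
grip_width: 0.0561
finger_force: 64.7
clock: 22.6
tcp_pos: [0.5705, -0.0017, 0.046]
eef_rot: [0.002, -0.137, 0.991, -0.0]
ft_force: [0.0, 0.5, 6.0]
grip_width: 0.0554
finger_force: 64.7
clock: 23.6
tcp_pos: [0.5689, -0.0017, 0.2352]
eef_rot: [0.0, -0.136, 0.991, 0.0]
ft_force: [-1.0, 0.1, -4.7]
grip_width: 0.0556
finger_force: 64.5
clock: 24.35
tcp_pos: [0.5692, -0.0018, 0.2342]
eef_rot: [-0.0, -0.136, 0.991, 0.0]
ft_force: [0.4, -0.1, -4.0]
grip_width: 0.0555
finger_force: 64.5
```

View pics/f.png

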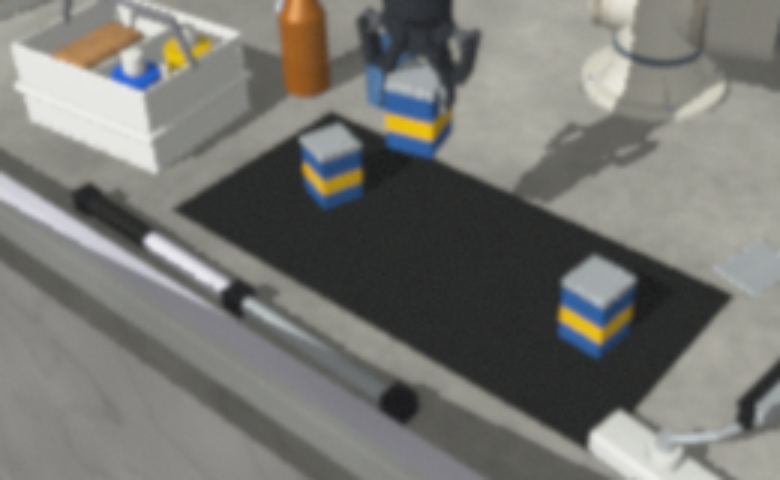

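The picture shows tin 2 (~418,110) held upright about 19 cm up. Tins 3 (~331,165) and 1 (~597,305) stand on the mat, and nothing else has been disturbed.

```bash
python3 -c "
from cell import env
print(env.sign_off())"
```

```text
the job is handed in; nothing more can be done
None
```

Tin 2 is the heavy one, at about 4–5 N on the wrist against about 2 N for the others; I handed the job in at about 24 s with it held upright roughly 19 cm above the sill and tins 1 and 3 standing in their places (no verdict was returned).

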